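# Lock the balancer spindle

### The job

Lock the wheel balancer's upright spindle: with your fingertips push the red post round until the slot in the aluminium disc faces the yellow locking bar, then push the bar's end plate so that the bar slides into the slot, fully home against its guide. Pick nothing up, leave the tools and other things on the bench where they are, and finish clear of everything.

Things in the scene. Friction and masses are not known exactly. Their poses are not given: they have to be found in the camera images.
- unit: Spindle lock unit, fixed: black base plate 220 (x) by 360 (y) by 12 mm with red edges, at a yaw within 0.4 rad. Origin: centre of its underside, on the bench; z up. In its frame the disc's upright axis is at (0, -80 mm), the yellow bar slides along y at x = 0, and the grey bar guide (51 mm wide, top at z = 67 mm) spans y = +35 to +95 mm.
- disc (a joint): Turn of the aluminium disc about its upright axis, rad, counter-clockwise from above; turns all the way round, either way. 0 (or a multiple of 2 pi): slot faces the bar. Needs about 2 N at the post and stops where it is left. Disc 160 mm across, z = 45 to 60 mm; a hub of radius 22 mm in its middle rises to z = 84 mm.
- post_top (a point): Centre of the top face of the red upright post on the disc: 20 mm diameter, 36 mm tall (z = 60 to 96 mm), 60 mm from the disc's axis, exactly opposite the slot.
- slot_mouth (a point): The disc has one slot with red painted edges, 22 mm wide, running in from the rim to 50 mm from the axis. This is the mid-point of its mouth at the disc's rim, at the height of the disc's top, 80 mm from the axis. In the unit's frame it is at (0, 0) when the slot faces the bar.
- bar (a joint): Travel of the yellow locking bar in m: 0 fully out, 0.040 fully home (the end plate then meets the guide). It moves towards the disc, along -y of the unit, with about 3 N of friction and no spring. It stays where it is left. The disc's rim blocks it at 0.014 unless the slot is lined up to about 0.1 rad.
- bar_nose (a point): Tip of the bar's nose (bar 16 mm wide, 14 mm thick, centred at z = 52 mm; nose tapered to 6 mm over 12 mm). At travel 0 it is 94 mm from the disc's axis, 14 mm clear of the rim.
- bar_push (a point): Centre of the outer face (away from the disc) of the bar's yellow upright end plate, at z = 52 mm: plate 60 mm wide, 8 mm thick, from z = 25 to 80 mm. At travel 0 it is at (0, +144.5 mm) in the unit's frame. This face is pushed towards the disc.
- socket_mid (a point): Bystander: dark impact socket, 32 mm diameter, 50 mm tall, standing on the unit's base plate on its +x side; this point is its centre.
- lug_nut_mid (a point): Bystander: steel lug nut, 26 mm diameter, 28 mm tall, standing on the unit's base plate on its -x side; this point is its centre.
- hammer: Bystander: hammer 240 mm long lying on the bench to the left (+y).
- wrench: Bystander: wrench 220 mm long lying on the bench to the right (-y).
- spray_can_mid (a point): Bystander: blue spray can, 60 mm diameter, 150 mm tall, standing on the right; this point is its centre.
- bowl_mid (a point): Bystander: black bowl, 110 mm across, 45 mm tall, on the left; this point is its centre.
- jar_mid (a point): Bystander: clear jar with black cap, 56 mm diameter, 70 mm tall, on the right, nearer the robot; this point is its centre.

How it is judged (in metres and radians):
On the way, in this order (a step that is already met when the one before it is completed fails the run):
1. the slot faces the bar while the bar is still outside the disc (x of slot_mouth in the frame of unit between -0.01 and 0.01 m and y of slot_mouth in the frame of unit above -0.02 m and value of joint bar below 0.016 m), for 0.2 s.
2. the bar is pushed home in the slot (x of slot_mouth in the frame of unit between -0.006 and 0.006 m and y of slot_mouth in the frame of unit above -0.02 m and value of joint bar above 0.035 m), for 0.2 s.
At the end, for the whole second after the job is handed in: The bar has travelled at least 35 of its 40 mm and lies in the disc's slot (slot mouth within 6 mm of the bar's line), bar and disc at rest (all of step 2 and velocity of joint bar between -0.01 and 0.01 m/s and velocity of joint disc between -0.05 and 0.05 rad/s); the robot touches nothing.
It fails at once if a bystander (socket, nut, hammer, wrench, can, bowl, jar) is lifted, or moved more than 30 mm (distance of any of socket_mid, lug_nut_mid, hammer, wrench, spray_can_mid, bowl_mid, jar_mid from where it was at the start of the episode above 0.03 m).
It also fails if it takes over 58 s, if anything falls off the work surface, if the arm or the gripper's body presses on something with over 40 N, if the wrist force passes 120 N, or if a joint passes its speed limit or range.

### The arm

A 6-joint arm with a two-finger parallel gripper is mounted at the origin on the work surface. World frame = base frame: x ahead of the robot, y to its left, z up, the work surface at z = 0. Lengths are in mm, angles in degrees, forces in N, time in s.
With the tool pointing down it reaches from about 400 to 825 mm from the base axis. Payload 7 kg.
Tool frame: the origin (TCP) lies midway between the tips of the shut fingers; the grasp point (between the pads) lies 19 mm behind it; z points along the fingers, y is the line along which they close (so a half turn about z gives the same grasp; the last joint's range is limited). The gripper opens to 85 mm and grips with 20 to 120 N. Pads are 22 mm wide; open, the fingers measure 114 mm over their backs; the gripper's body (76 mm by 85 mm) begins 54 mm behind the grasp point. The pads swing forward as they close: fully open they stand 13 mm farther back than shut.
Start: joints at [90.247, 20.546, 0.682, 0, -70.136, -16.507], TCP at [189.013, 647.973, 231.302] pointing down, gripper open.
Joint ranges: [-176.03, 176.03], [-82.01, 121.73], [-58.28, 71.71], [-173.87, 95.51], [-174.79, -0.11], [-173.66, 173.66]. Speed limits (degrees/s): [136.94, 136.94, 172.46, 180, 180, 180].

### API

Orientations are given as [roll, pitch, yaw] about the fixed x, y, z axes, in that order (R = Rz(yaw) Ry(pitch) Rx(roll)).
In Python, from workcell import ctrl gives the robot as it stands. The module is installed in compiled form; this text tells all that it offers.
- The arm moves only by the tool step_arm, never from a script. Its argument "targets" is a list that holds one entry, the list of rows, each a list of 7 numbers: the shift along the tool's x, y, z in units of 25 mm (1.0 is 25 mm), then the turn, a rotation vector about the tool's x, y, z in units of 10 degrees (1.0 is 10 degrees), then the opening, from 0 (shut) to 1 (fully open). In form: [[[tx, ty, tz, wx, wy, wz, claw], ...]]. A call has 1 to 5 rows; each row is the pose to reach, as a shift and turn from the pose commanded when the call began, along the tool's axes at that moment; what a row does not reach only later rows make up. A row lasts 1/8 s, in which the tool goes at most 62.5 mm and 10.7 degrees, less where a joint would pass 70% of its speed; a pose out of reach is approached as far as the arm can. A call with a gripper value outside its range is refused whole. The fingers move at their own pace and stop on an object; "squeeze" is the grip in N (left out, the last holds). Time passes only in rows, so rows that repeat a pose let the fingers close. It gives the time, the measured TCP pose, the force, the opening and the grip force at its end, in the units of the state.
- ctrl.get_state(): the state, without advancing time (a new reading comes with each control period).
- ctrl.camera(name): name is "side" or "top"; returns a dict with "img" (400x640x3 uint8, red, green, blue), "depth" (400x640 float32, mm along the optical axis (not along the pixel's ray), 0 where there is no reading), "fx", "fy", "cx", "cy" (pixels), "k1" (the pictures are not rectified: a ray, as slopes to the right and down, at radius r is drawn at 1 + k1 r^2 times it, then the intrinsics apply), "origin" and "orientation" of the camera in the world. Camera axes: x right, y up, looking along -z (the intrinsics and any distortion apply to the point x, -y, -z); pixel columns grow to the right and rows downward; lengths in mm; the calibration is good to about 2 mm. A picture is of the moment at which its call begins.
- ctrl.sign_off(): hands the job in; it is judged then, once.
The state is a dict: "clock": time; "joint_pos": joint angles; "qd": joint speeds; "joint_efforts": joint torques, N m; "position": TCP position; "eef_rot": TCP orientation; "force": force on the tool from outside, world axes, zero at the start; "moment": the same for the moment, N m; "gripper_width": finger opening in mm; "gripper_force": force on a finger pad.
Only numpy, scipy, OpenCV 4.12 (cv2) and the standard library are available. Lean on these libraries where they do the work, as an engineer would, in place of code of your own. Each camera call takes 0.05 s, during which the arm holds its last target. There are 200 camera calls.

## Working session

There is one attempt and no reset: what is moved stays moved. The work goes in short steps, Python scripts to look and compute and a tool call to move; the robot and the scene stay as the last step left them, time stands still between calls to the robot, and variables do not carry over. Pictures are saved under pics/ and viewed, at most 10 in all, crops included, and the job is handed in when it is done.

Besides the shell and the picture viewer there is one more tool, called after "Emit:" as name(argument=value, ...) on one line, values as JSON. step_arm: Moves the arm, as the interface text tells. Its arguments: {"type":"object","properties":{"targets":{"type":"array","items":{"type":"array","items":{"type":"array","items":{"type":"number"}}}},"squeeze":{"type":"number"}},"required":["targets"]}

```bash
mkdir -p pics; cat > h.py <<'E'
import numpy as np, cv2
from scipy.spatial.transform import Rotation as R
from workcell import ctrl
def snap(n,f):
    c=ctrl.camera(n); cv2.imwrite(f'pics/{f}.png',c['img'][:,:,::-1]); np.save(f'pics/{f}.npy',c,allow_pickle=True); return c
def load(f): return np.load(f'pics/{f}.npy',allow_pickle=True).item()
def cam(c):
    o=np.array(c['orientation'],float)
    M=o if o.shape==(3,3) else R.from_euler('xyz',o,degrees=True).as_matrix()
    K=np.array([[c['fx'],0,c['cx']],[0,c['fy'],c['cy']],[0,0,1.]]); return M,K,np.array([c['k1'],0,0,0,0.])
def ray(c,u,v):
    M,K,D=cam(c); p=cv2.undistortPoints(np.array([[[u,v]]],float),K,D)[0,0]
    return M@np.array([p[0],-p[1],-1])
def atz(c,u,v,z):
    d=ray(c,u,v); o=np.array(c['origin']); return o+d*(z-o[2])/d[2]
def dep(c,u,v): return np.array(c['origin'])+ray(c,u,v)*c['depth'][int(round(v)),int(round(u))]
def proj(c,P):
    M,K,D=cam(c); q=(np.array(P,float)-c['origin'])@M; q=q*[1,-1,-1]
    return cv2.projectPoints(q.reshape(-1,1,3),np.zeros(3),np.zeros(3),K,D)[0][:,0]
def crop(c,u0,v0,u1,v1,s,f): cv2.imwrite(f'pics/{f}.png',cv2.resize(c['img'][v0:v1,u0:u1,::-1],None,fx=s,fy=s,interpolation=cv2.INTER_CUBIC))
E
python3 - <<'E'
from h import *
for n in ('top','side'):
    c=snap(n,n+'0'); print(n,c['origin'],c['orientation'],c['fx'],c['cx'],c['cy'],c['k1'])
print(ctrl.get_state())
E
```

```text
top [ 492.50924856  -21.52756629 1487.35107435] [  2.2711042    0.67843233 -91.58947167] 477.4039639815779 318.30254545264927 198.42142322576427 0.009970366578990046
side [ 457.64265767 -769.5031682   734.10512867] [49.61483585 -1.24665146 -5.48822013] 381.35663451428854 318.5802497329341 199.85251068390312 -0.06928247023654044
{'clock': 0.1, 'joint_pos': array([ 9.02478037e+01,  2.05846339e+01,  6.37522160e-01, -1.76293611e-02,
       -7.01349118e+01, -1.65069087e+01]), 'qd': array([ 0.07834816, -0.07498602,  0.17679765,  0.03835881,  0.07160114,
        0.06403162]), 'joint_efforts': array([-3.04114110e-03, -5.84762871e+01,  2.94108546e+01,  6.95462778e+00,
       -3.21015999e-03,  1.05096467e-05]), 'position': array([188.89299304, 647.57305626, 230.47674551]), 'eef_rot': array([ 1.79916648e+02, -7.41692961e-03, -1.62651021e+01]), 'force': array([ 0.32903493,  0.36929284, -0.4252301 ]), 'moment': array([-0.03009531,  0.02319835, -0.0077398 ]), 'gripper_force': 0.0, 'gripper_width': 85.2916796250381}
```

View pics/top0.png

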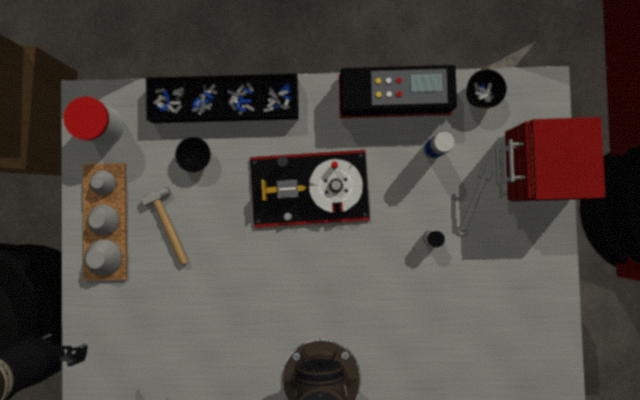

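View pics/side0.png

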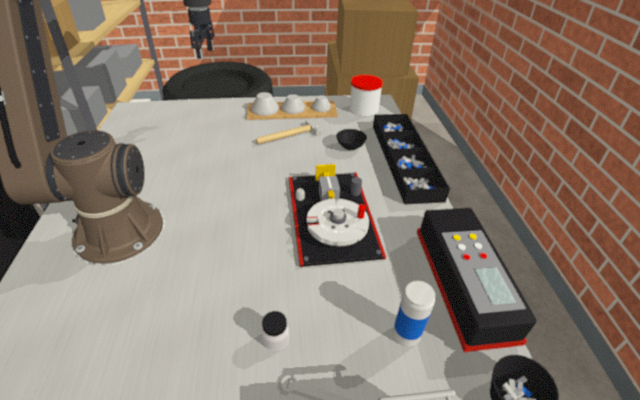

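The top view shows the unit around (309,189), with the bar on the left (+y), the red post at about (335,166) and the slot at about (337,208). The arm is out of the way at bottom left. I'll enlarge the unit.

```bash
python3 - <<'E'
from h import *
c=load('top0'); crop(c,240,140,380,240,5.7,'topc')
E
```

```text
(no output)
```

View pics/topc.png

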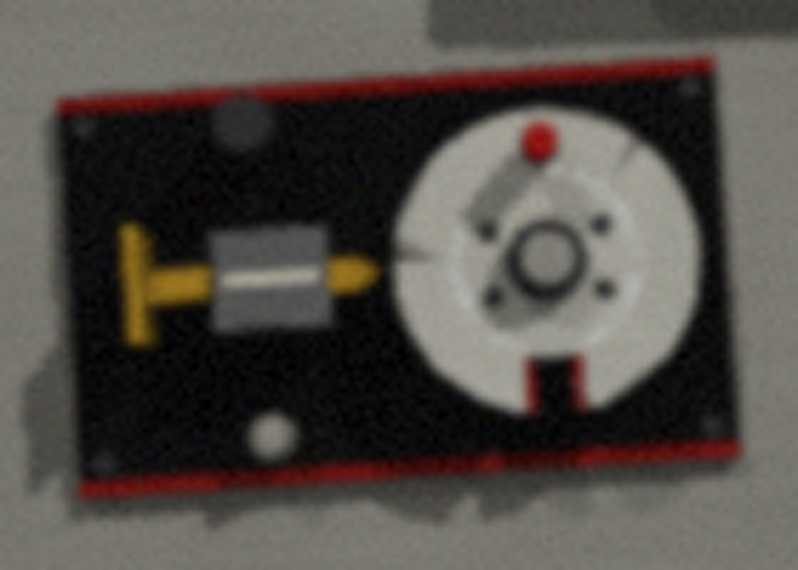

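The crop shows the plate corners at (58,100), (714,60), (740,457) and (82,497). The hub is at (547,258), the post top at (541,142), the slot mouth at (556,410), the end plate at x≈135, the socket at (243,123) and the nut at (272,436).

```bash
python3 - <<'E'
from h import *
c=load('top0'); P=lambda x,y,z:atz(c,240+(x+.5)/5.7-.5,140+(y+.5)/5.7-.5,z)
q=[P(*a,12) for a in((58,100),(714,60),(740,457),(82,497))]
U=np.array([[110,180],[110,-180],[-110,-180],[-110,180]]); 
M,_=cv2.estimateAffinePartial2D(U.astype(np.float32),np.array(q)[:,:2].astype(np.float32))
print('aff',M,'scale',np.hypot(*M[:,0]),'yaw',np.degrees(np.arctan2(M[1,0],M[0,0])))
yaw=np.arctan2(M[1,0],M[0,0]);o=M[:,2];Rm=np.array([[np.cos(yaw),-np.sin(yaw)],[np.sin(yaw),np.cos(yaw)]])
for n,p in dict(hub=(547,258,84),post=(541,142,96),slot=(556,410,60),nose=(378,272,52),plate=(134,284,80),socket=(243,123,62),nut=(272,436,40)).items():
    w=P(*p); print(n,w.round(1),'unit',((w[:2]-o)@Rm).round(1))
    
s=load('side0')
for n,uv in dict(post=(361,206),hub=(338,213)).items(): print(n,dep(s,*uv).round(1))
E
```

```text
aff [[ 9.90032985e-01 -3.30232419e-02  5.83452423e+02]
 [ 3.30232419e-02  9.90032985e-01  2.09037285e+01]] scale 0.9905835882453456 yaw 1.910432447340571
hub [587.1 -58.3  84. ] unit [  1.  -79.3]
post [646.  -56.7  96. ] unit [ 59.9 -79.6]
slot [508.8 -61.4  60. ] unit [-77.3 -79.7]
nose [584.4  30.3  52. ] unit [1.3 9.4]
plate [580. 156.  80.] unit [  1.1 135.1]
socket [664.3  98.9  62. ] unit [83.4 75.2]
nut [499.5  89.4  40. ] unit [-81.7  71.3]
post [649.3 -53.6  94.3]
hub [589.  -64.8  84.2]
```

```bash
cat >> h.py <<'E'
AX=np.array([586.6,-58.5]); YAW=1.9
def u2w(x,y):  # unit -> world xy, axis at (0,-80)
    a=np.radians(YAW); v=np.array([x,y+80]); return AX+np.array([[np.cos(a),-np.sin(a)],[np.sin(a),np.cos(a)]])@v
def row(xy,z,yaw,p=None):
    s=ctrl.get_state(); T=R.from_euler('xyz',s['eef_rot'],degrees=True)
    d=T.inv().apply(np.array([*xy,z])-s['position'])/25
    w=(T.inv()*R.from_euler('xyz',[180,0,yaw],degrees=True)).as_rotvec(degrees=True)/10
    print(np.r_[d,w].round(2).tolist())
def st():
    s=ctrl.get_state(); print(s['clock'],s['position'].round(1),s['eef_rot'].round(1),s['force'].round(1),s['joint_pos'].round(0),s['gripper_width'])
E
python3 - <<'E'
from h import *
print(u2w(60,-80)); row(u2w(60,-80),180,1.9)
E
```

```text
[646.56701296 -56.5106893 ]
[25.46, 21.91, 2.05, 0.01, 0.0, -1.82]
```

Emit:
step_arm(targets=[[[12,11,0,0,0,-0.9,0.5],[12,11,0,0,0,-0.9,0.5],[25.46,21.91,0,0,0,-1.82,0.5],[25.46,21.91,0,0,0,-1.82,0.5],[25.46,21.91,0,0,0,-1.82,0.5]]])

```text
clock: 0.72
position: [357.5, 382.5, 231.2]
eef_rot: [180.0, 0.0, 2.0]
force: [0.5, 0.3, 0.3]
gripper_width: 42.4
gripper_force: 0.0
```

```bash
python3 -c "
from h import *
st(); row(u2w(60,-80),180,1.9)"
```

```text
0.725 [357.5 382.5 231.2] [180.   0.   2.] [0.5 0.3 0.3] [ 68.   6. -18.  -0. -65.  24.] 42.35135185069767
[10.95, 17.95, 2.05, 0.0, 0.0, 0.01]
```

Emit:
step_arm(targets=[[[10.95,17.95,2.05,0,0,0,0.5],[10.95,17.95,2.05,0,0,0,0.5],[10.95,17.95,2.05,0,0,0,0.5],[10.95,17.95,2.05,0,0,0,0.5],[10.95,17.95,2.05,0,0,0,0.5]]])

```text
clock: 1.35
position: [528.4, 122.7, 200.8]
eef_rot: [-180.0, -0.0, 2.0]
force: [1.2, 1.6, 0.2]
gripper_width: 42.8
gripper_force: 0.0
```

```bash
python3 -c "
from h import *
st(); row(u2w(60,-80),140,1.9)"
```

```text
1.35 [528.4 122.7 200.8] [-180.   -0.    2.] [1.2 1.6 0.2] [ 34.   9. -19.  -0. -62.  58.] 42.7819785870071
[4.48, 7.33, 2.43, -0.0, -0.0, 0.01]
```

Emit:
step_arm(targets=[[[4.48,7.33,2.4,0,0,0,0.5],[4.48,7.33,2.4,0,0,0,0.5],[4.48,7.33,2.4,0,0,0,0.5],[4.48,7.33,2.4,0,0,0,0.5],[4.48,7.33,2.4,0,0,0,0.5]]])

```text
clock: 1.98
position: [645.7, -57.3, 138.6]
eef_rot: [180.0, 0.2, 1.7]
force: [0.6, 1.7, -0.6]
gripper_width: 42.8
gripper_force: 0.0
```

```bash
python3 - <<'E'
from h import *
st(); row(u2w(60,-80),71,1.9)
c=snap('side','side1'); crop(c,270,130,400,230,6,'side1c')
E
```

```text
1.975 [645.7 -57.3 138.6] [180.    0.2   1.7] [ 0.6  1.7 -0.6] [ 12.  22. -10.  -0. -58.  80.] 42.76020100372049
[0.05, -0.03, 2.7, 0.0, 0.02, -0.02]
```

View pics/side1c.png

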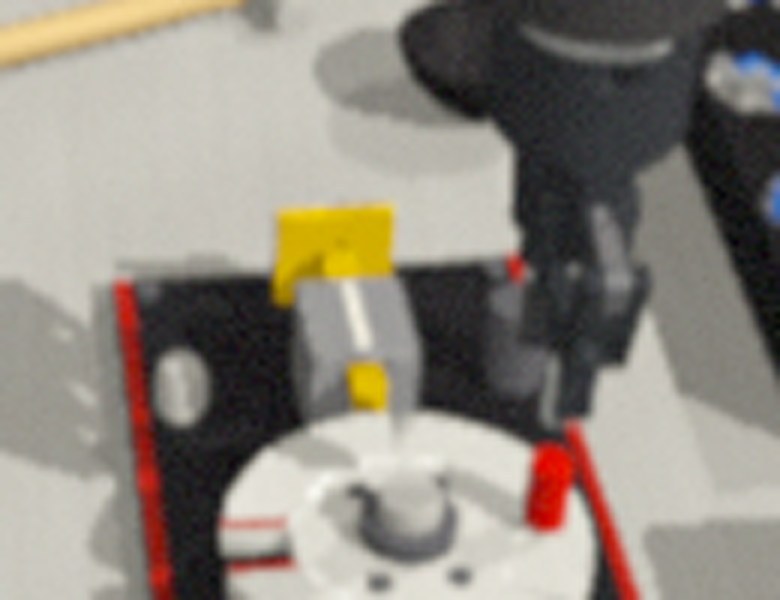

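The gripper is above and just behind the post; its tips are at crop (565,415) and the post top is at (553,452). I'll check that against the projected positions.

```bash
python3 - <<'E'
from h import *
c=load('side1')
P=[[645.7,-57.3,138.6],[645.7,-36,138.6],[645.7,-78,138.6],[646.5,-56.5,96],[646.5,-56.5,60],[*AX,84]]
print(((proj(c,P)-[270,130])*6).round(0).tolist())
E
```

```text
[[549.0, 381.0], [540.0, 349.0], [558.0, 414.0], [541.0, 458.0], [534.0, 520.0], [400.0, 489.0]]
```

Emit:
step_arm(targets=[[[0.05,-0.02,1.0,0,0,0,0.5],[0.05,-0.02,2.0,0,0,0,0.5],[0.05,-0.02,2.65,0,0,0,0.5],[0.05,-0.02,2.65,0,0,0,0.5]]])

```text
clock: 2.52
position: [646.2, -53.7, 73.9]
eef_rot: [180.0, 0.1, 2.0]
force: [0.2, 0.3, -0.4]
gripper_width: 43.0
gripper_force: 0.0
```

```bash
python3 - <<'E'
from h import *
st()
for t in (-15,-30,-45,-60,-75):
    a=np.radians(t); print(t,end=' '); row(u2w(60*np.cos(a),-80+60*np.sin(a)),71,1.9+t)
E
```

```text
2.525 [646.2 -53.7  73.9] [1.8e+02 1.0e-01 2.0e+00] [ 0.2  0.3 -0.4] [ 12.  26. -14.  -0. -51.  80.] 42.954813947516655
-15 [-0.07, 0.73, 0.12, 0.0, 0.01, 1.51]
-30 [-0.31, 1.31, 0.12, 0.0, 0.01, 3.01]
-45 [-0.7, 1.81, 0.12, 0.01, 0.01, 4.51]
-60 [-1.19, 2.19, 0.12, 0.01, 0.01, 6.01]
-75 [-1.77, 2.43, 0.12, 0.01, 0.01, 7.51]
```

Emit:
step_arm(targets=[[[-0.03,0.45,0.1,0,0,0.9,0.5],[-0.1,0.85,0.1,0,0,1.8,0.5],[-0.25,1.2,0.1,0,0,2.7,0.5],[-0.45,1.5,0.1,0,0,3.6,0.5],[-0.7,1.81,0.1,0,0,4.5,0.5]]])

```text
clock: 3.15
position: [632.3, -99.3, 73.5]
eef_rot: [-179.9, -0.1, -43.3]
force: [0.9, 3.9, -2.4]
gripper_width: 42.9
gripper_force: 1.6
```

```bash
python3 - <<'E'
from h import *
st()
for t in (-54,-63,-72,-81,-90):
    a=np.radians(t); print(t,end=' '); row(u2w(60*np.cos(a),-80+60*np.sin(a)),71,1.9+t)
E
```

```text
3.15 [632.3 -99.3  73.5] [-1.799e+02 -1.000e-01 -4.330e+01] [ 0.9  3.9 -2.4] [  9.  25. -15.  -0. -50.  38.] 42.85020554919388
-54 [-0.08, 0.43, 0.1, -0.02, -0.01, 0.88]
-63 [-0.16, 0.8, 0.1, -0.02, -0.01, 1.78]
-72 [-0.31, 1.15, 0.1, -0.02, -0.01, 2.68]
-81 [-0.5, 1.47, 0.09, -0.02, -0.0, 3.58]
-90 [-0.74, 1.76, 0.09, -0.02, -0.0, 4.48]
```

Emit:
step_arm(targets=[[[-0.08,0.43,0.05,0,0,0.9,0.5],[-0.16,0.8,0.05,0,0,1.8,0.5],[-0.31,1.15,0.05,0,0,2.7,0.5],[-0.5,1.47,0.05,0,0,3.6,0.5],[-0.74,1.76,0.05,0,0,4.5,0.5]]])

```text
clock: 3.78
position: [589.9, -118.9, 73.2]
eef_rot: [-179.7, 0.0, -88.3]
force: [2.1, 2.1, 0.3]
gripper_width: 43.0
gripper_force: 1.5
```

```bash
python3 - <<'E'
from h import *
st(); row(u2w(0,-140),71,-88.1); row(u2w(-8,-140),71,-88.1)
c=snap('top','top2'); crop(c,240,140,380,240,5.7,'top2c')
E
```

```text
3.775 [ 589.9 -118.9   73.2] [-179.7    0.   -88.3] [2.1 2.1 0.3] [  7.  22. -20.   0. -48.  -6.] 42.99276590620016
[-0.02, 0.05, 0.09, -0.03, 0.0, -0.02]
[-0.02, 0.37, 0.08, -0.03, 0.0, -0.02]
```

View pics/top2c.png

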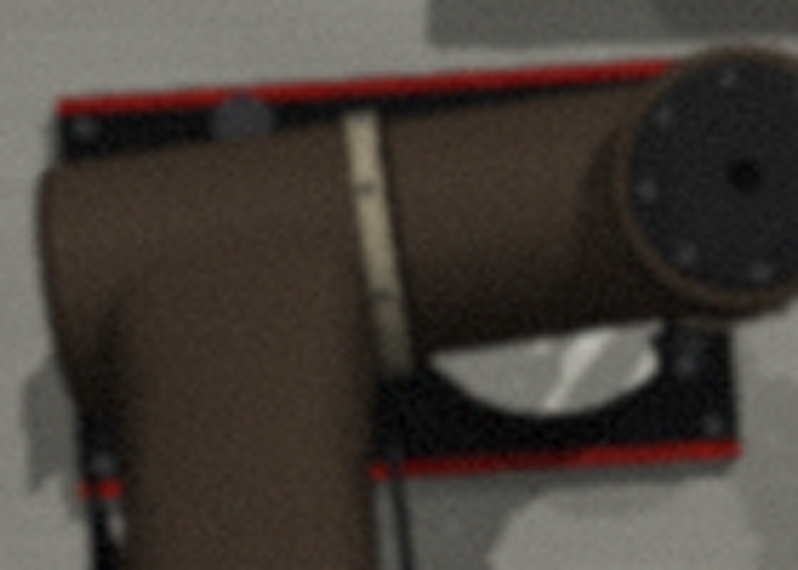

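The arm hides the disc from the top camera, but the slot has left the −x side, so the post has moved. I'll push the remaining ~11 mm (finger clearance), then centre, raise and look.

Emit:
step_arm(targets=[[[0,0.2,0.05,0,0,0,0.5],[0,0.4,0.05,0,0,0,0.5],[0,0.48,0.05,0,0,0,0.5],[0,0.48,0.05,0,0,0,0.5],[0,0.48,0.05,0,0,0,0.5]]])

```text
clock: 4.45
position: [575.2, -119.9, 69.4]
eef_rot: [179.9, 0.0, -88.0]
force: [1.8, 0.1, 0.5]
gripper_width: 42.8
gripper_force: 0.6
```

```bash
python3 - <<'E'
from h import *
st(); 
c=snap('side','side3'); crop(c,270,130,400,230,6,'side3c')
s=80
print(((proj(c,[[*u2w(0,0),60],[*u2w(11,-1),60],[*u2w(-11,-1),60],[*u2w(0,-140),96],[*AX,84]])-[270,130])*6).round(0).tolist())
E
```

```text
4.45 [ 575.2 -119.9   69.4] [179.9   0.  -88. ] [1.8 0.1 0.5] [  7.  21. -22.  -0. -47.  -5.] 42.79646312619089
[[369.0, 411.0], [393.0, 411.0], [345.0, 414.0], [427.0, 566.0], [400.0, 489.0]]
```

View pics/side3c.png

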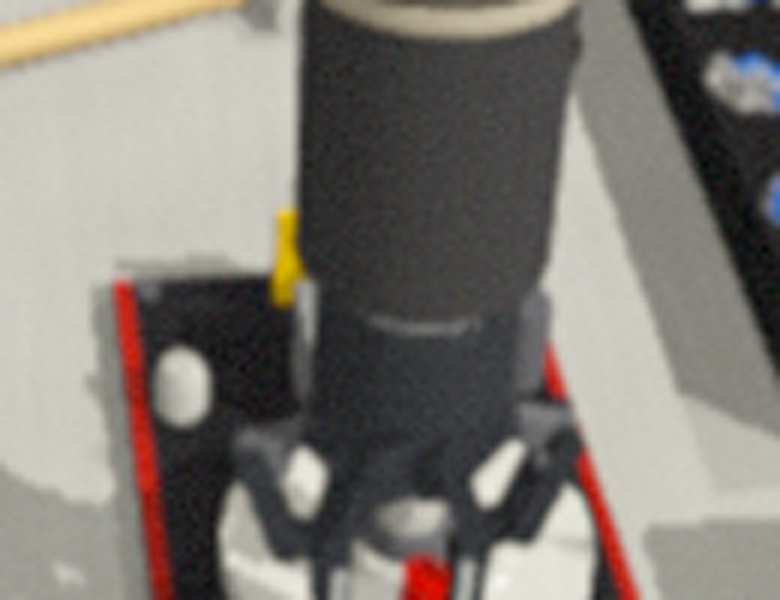

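The post now stands at the front, at crop (428,566), close to the prediction for an aligned slot. I'll back off, lift, move beyond the end plate and check from the top.

Emit:
step_arm(targets=[[[0,0.08,0,0,0,0,0.5],[0,-0.4,0,0,0,0,0.5],[0,-0.4,-2,0,0,0,0.5],[0,-0.4,-4.5,0,0,0,0.5],[0,-0.4,-4.5,0,0,0,0.5]]])

```text
clock: 5.12
position: [588.9, -119.8, 187.7]
eef_rot: [-179.5, -0.0, -88.0]
force: [-0.5, 0.2, -0.6]
gripper_width: 42.9
gripper_force: 0.0
```

```bash
python3 - <<'E'
from h import *
st(); row(u2w(0,190),180,-88.1)
E
```

```text
5.125 [ 588.9 -119.8  187.7] [-179.5   -0.   -88. ] [-0.5  0.2 -0.6] [  7.  15. -13.   0. -61.  -5.] 42.86986960109433
[-13.25, -0.01, 0.3, -0.05, -0.0, 0.01]
```

Emit:
step_arm(targets=[[[-13.25,0,0,0,0,0,0],[-13.25,0,0,0,0,0,0],[-13.25,0,0,0,0,0,0],[-13.25,0,0,0,0,0,0],[-13.25,0,0,0,0,0,0]]])

```text
clock: 5.75
position: [574.6, 194.7, 181.8]
eef_rot: [179.9, -0.0, -88.1]
force: [1.1, -0.5, -0.8]
gripper_width: -0.1
gripper_force: 0.0
```

```bash
python3 - <<'E'
from h import *
st(); row(u2w(0,190),180,-88.1)
c=snap('top','top4'); crop(c,240,140,380,240,5.7,'top4c')
E
```

```text
5.75 [574.6 194.7 181.8] [179.9  -0.  -88.1] [ 1.1 -0.5 -0.8] [ 37.  16. -12.  -0. -62. -35.] -0.050233440268591424
[-0.66, -0.15, 0.07, 0.01, -0.0, 0.0]
```

View pics/top4c.png

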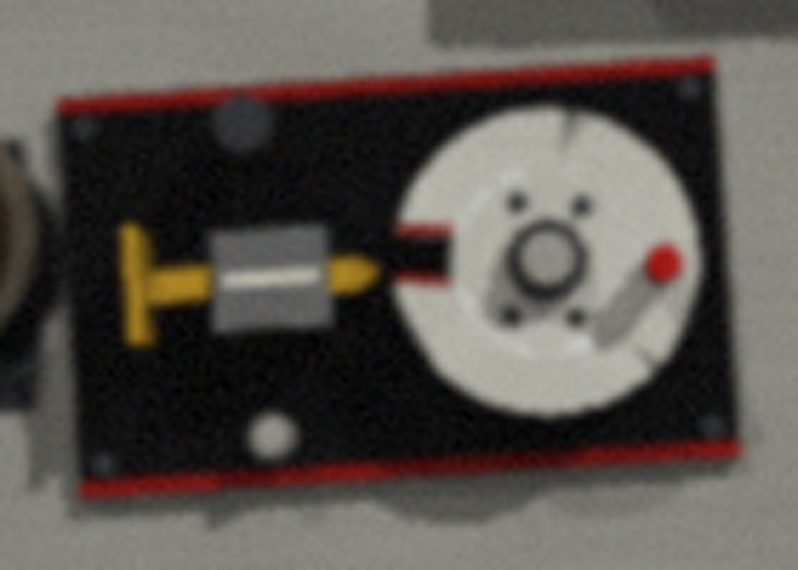

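The slot faces the bar but is turned slightly too far: its centre is at about (398,255), the bar nose is at (378,271) and the post is at (664,264). I'll measure the disc angle.

```bash
python3 - <<'E'
from h import *
c=load('top4'); P=lambda x,y,z:atz(c,240+(x+.5)/5.7-.5,140+(y+.5)/5.7-.5,z)[:2]
h=P(547,258,84); p=P(664,264,96); s=P(397,255.5,60); n=P(378,271,52); e=P(134,284,80)
an=lambda v: np.degrees(np.arctan2(-v[0],v[1]))
print('hub',h,'post',p,'slot',s); print('slot ang',an(s-h),'post opp',an(h-p),'slot-post',an(s-p),'bar',an(n-e),an(n-h),an(e-h))
for n_,v in(('slot',s),('nose',n)):
  a=np.radians(1.9);d=v-AX;print(n_,np.cos(a)*d[0]+np.sin(a)*d[1])
# red mask fit for post & slot
im=c['img'].astype(int); m=((im[...,0]>90)&(im[...,1]<60)).astype(np.uint8)
k,l,stt,ce=cv2.connectedComponentsWithStats(m)
for i in range(1,k):
  if 5<stt[i,4]<200 and 300<ce[i,0]<370 and 160<ce[i,1]<205: print(ce[i],stt[i])
E
```

```text
hub [587.14410142 -58.33786466] post [ 581.54942952 -117.76035777] slot [592.32919784  19.78872475]
slot ang -3.7970312563339528 post opp -5.378585054103871 slot-post -4.481130447970875 bar -177.74369609281538 1.405559804420587 1.904642897811773
slot 8.321724657379487
nose 1.3141669739281723
[355.90909091 186.09090909] [354 184   5   5  22]
```

The slot is off by about −6.4°, so the post must move about 7 mm in +x. I'll go back to the post, detect contact with the other finger, and nudge it 7 mm from there.

```bash
python3 -c "
from h import *
row([585,-118.5],160,-88.1)"
```

```text
[12.78, 0.07, 0.85, -0.0, 0.0, 0.02]
```

Emit:
step_arm(targets=[[[12.7,0.1,0,0,0,0,0.5],[12.7,0.1,0,0,0,0,0.5],[12.7,0.1,0,0,0,0,0.5],[12.7,0.1,0,0,0,0,0.5],[12.7,0.1,0,0,0,0,0.5]]])

```text
clock: 6.42
position: [582.8, -121.6, 181.8]
eef_rot: [179.9, 0.0, -88.0]
force: [1.2, 0.4, -0.8]
gripper_width: 43.0
gripper_force: 0.0
```

```bash
python3 -c "
from h import *
st();row([585,-118.5],72,-88.1)"
```

```text
6.425 [ 582.8 -121.6  181.8] [179.9   0.  -88. ] [ 1.2  0.4 -0.8] [  7.  15. -14.  -0. -61.  -5.] 43.01014246925128
[-0.12, -0.1, 4.39, 0.01, 0.0, 0.01]
```

Emit:
step_arm(targets=[[[-0.05,-0.1,2,0,0,0,0.5],[-0.05,-0.1,3.5,0,0,0,0.5],[-0.05,-0.1,4.3,0,0,0,0.5],[-0.05,-0.1,4.3,0,0,0,0.5],[-0.05,-0.1,4.3,0,0,0,0.5]]])

```text
clock: 7.05
position: [586.2, -118.4, 75.3]
eef_rot: [-180.0, -0.0, -88.0]
force: [0.6, 0.1, -0.0]
gripper_width: 42.9
gripper_force: 0.0
```

Emit:
step_arm(targets=[[[0,-0.1,0,0,0,0,0.5],[0,-0.2,0,0,0,0,0.5],[0,-0.3,0,0,0,0,0.5],[0,-0.3,0,0,0,0,0.5]]])

```text
clock: 7.55
position: [593.4, -118.1, 74.9]
eef_rot: [-180.0, 0.0, -88.1]
force: [0.2, -0.2, 0.6]
gripper_width: 43.2
gripper_force: 0.0
```

Still free; now 2 mm steps.

Emit:
step_arm(targets=[[[0,-0.08,0,0,0,0,0.5],[0,-0.08,0,0,0,0,0.5]]])

```text
clock: 7.8
position: [595.2, -118.1, 74.7]
eef_rot: [180.0, -0.0, -88.1]
force: [0.2, -0.3, -0.3]
gripper_width: 42.6
gripper_force: 0.0
```

Emit:
step_arm(targets=[[[0,-0.08,0,0,0,0,0.5],[0,-0.08,0,0,0,0,0.5]]])

```text
clock: 8.05
position: [596.7, -118.1, 74.6]
eef_rot: [179.9, -0.0, -88.1]
force: [-1.3, -0.4, 1.3]
gripper_width: 42.7
gripper_force: 0.8
```

Emit:
step_arm(targets=[[[0,-0.08,0,0,0,0,0.5],[0,-0.08,0,0,0,0,0.5]]])

```text
clock: 8.3
position: [598.8, -118.2, 74.5]
eef_rot: [180.0, -0.0, -88.1]
force: [-2.9, -1.3, 1.1]
gripper_width: 42.6
gripper_force: 1.2
```

Emit:
step_arm(targets=[[[0,-0.1,0,0,0,0,0.5],[0,-0.17,0,0,0,0,0.5],[0,-0.17,0,0,0,0,0.5],[0,-0.17,0,0,0,0,0.5]]])

```text
clock: 8.8
position: [603.6, -117.6, 74.7]
eef_rot: [-180.0, 0.0, -88.1]
force: [-0.9, -1.0, 0.3]
gripper_width: 42.9
gripper_force: 0.7
```

Emit:
step_arm(targets=[[[0,0.4,0,0,0,0,0.5],[0,0.4,0,0,0,0,0.5],[0,0.4,-2,0,0,0,0.5],[0,0.4,-4.3,0,0,0,0.5],[0,0.4,-4.3,0,0,0,0.5]]])

```text
clock: 9.43
position: [596.6, -118.1, 188.0]
eef_rot: [-179.4, -0.0, -88.0]
force: [0.8, -0.3, -0.8]
gripper_width: 42.6
gripper_force: 0.0
```

```bash
python3 -c "
from h import *
st();row(u2w(0,180),180,-88.1)"
```

```text
9.425 [ 596.6 -118.1  188. ] [-179.4   -0.   -88. ] [ 0.8 -0.3 -0.8] [  7.  16. -12.   0. -62.  -5.] 42.63669885005128
[-12.8, 0.3, 0.31, -0.06, -0.0, 0.01]
```

Emit:
step_arm(targets=[[[-12.8,0.28,0,0,0,0,0],[-12.8,0.28,0,0,0,0,0],[-12.8,0.28,0,0,0,0,0],[-12.8,0.28,0,0,0,0,0],[-12.8,0.28,0,0,0,0,0]]])

```text
clock: 10.05
position: [575.6, 196.1, 182.3]
eef_rot: [-180.0, 0.0, -88.0]
force: [1.0, 0.8, -0.3]
gripper_width: -0.1
gripper_force: 0.0
```

```bash
python3 - <<'E'
from h import *
st(); row(u2w(0.8,180),50,-88.1)
c=snap('top','top5'); crop(c,240,140,380,240,5.7,'top5c')
E
```

```text
10.05 [575.6 196.1 182.3] [-180.    0.  -88.] [ 1.   0.8 -0.3] [ 37.  16. -12.   0. -62. -35.] -0.09529084703969716
[-0.2, -0.13, 5.29, -0.0, 0.0, 0.01]
```

View pics/top5c.png

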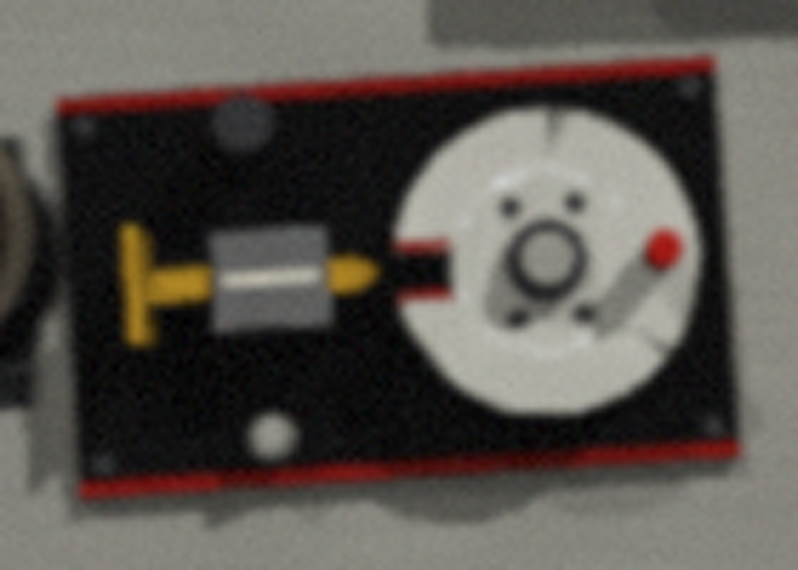

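The slot centre at (397,271) now lies on the bar's line, with the nose at (378,271). Next I'll lower the shut fingers behind the end plate.

Emit:
step_arm(targets=[[[0,0,2.2,0,0,0,0],[0,0,4.2,0,0,0,0],[0,0,5.2,0,0,0,0],[0,0,5.2,0,0,0,0],[0,0,5.2,0,0,0,0]]])

```text
clock: 10.72
position: [576.7, 194.3, 53.3]
eef_rot: [-179.9, 0.0, -88.0]
force: [0.0, 0.8, -0.5]
gripper_width: -0.3
gripper_force: 0.0
```

```bash
python3 - <<'E'
from h import *
st(); row(u2w(0.8,155),51,-88.1);row(u2w(0.8,116),51,-88.1)
E
```

```text
10.725 [576.7 194.3  53.3] [-179.9    0.   -88. ] [ 0.   0.8 -0.5] [ 37.  24. -20.   0. -46. -35.] -0.3493854722313644
[0.72, -0.09, 0.09, -0.01, 0.0, 0.01]
[2.28, -0.09, 0.09, -0.01, 0.0, 0.01]
```

Emit:
step_arm(targets=[[[0.4,-0.06,0.05,0,0,0,0],[0.8,-0.06,0.05,0,0,0,0],[1.1,-0.06,0.05,0,0,0,0],[1.3,-0.06,0.05,0,0,0,0],[1.3,-0.06,0.05,0,0,0,0]]])

```text
clock: 11.35
position: [578.5, 160.8, 51.1]
eef_rot: [180.0, -0.0, -88.1]
force: [0.5, 0.6, 0.2]
gripper_width: -0.4
gripper_force: 0.0
```

Emit:
step_arm(targets=[[[0.2,0,0,0,0,0,0],[0.4,0,0,0,0,0,0],[0.6,0,0,0,0,0,0],[0.8,0,0,0,0,0,0],[0.8,0,0,0,0,0,0]]])

```text
clock: 11.98
position: [579.1, 140.7, 50.9]
eef_rot: [180.0, -0.0, -88.1]
force: [-0.5, 1.6, -0.5]
gripper_width: -0.2
gripper_force: 0.1
```

```bash
python3 - <<'E'
from h import *
st(); row(u2w(0.8,115.5),51,-88.1)
E
```

```text
11.975 [579.1 140.7  50.9] [180.   -0.  -88.1] [-0.5  1.6 -0.5] [ 32.  23. -22.   0. -45. -31.] -0.2071744547737192
[0.15, -0.07, -0.01, 0.0, -0.0, 0.0]
```

Emit:
step_arm(targets=[[[0.1,0,0,0,0,0,0],[0.15,0,0,0,0,0,0],[0.15,0,0,0,0,0,0]]])

```text
clock: 12.35
position: [579.2, 137.6, 50.8]
eef_rot: [180.0, -0.0, -88.1]
force: [-0.1, 2.2, -0.5]
gripper_width: 0.2
gripper_force: 0.9
```

Emit:
step_arm(targets=[[[0.08,0,0,0,0,0,0],[0.08,0,0,0,0,0,0]]])

```text
clock: 12.6
position: [579.3, 136.3, 50.8]
eef_rot: [-180.0, 0.0, -88.1]
force: [-2.3, 6.8, 0.2]
gripper_width: -0.1
gripper_force: 2.9
```

Emit:
step_arm(targets=[[[0.08,0,0,0,0,0,0],[0.08,0,0,0,0,0,0]]])

```text
clock: 12.85
position: [579.4, 136.2, 50.9]
eef_rot: [-179.9, 0.2, -88.1]
force: [-4.7, 14.6, -0.5]
gripper_width: -0.3
gripper_force: 7.5
```

The bar is against its stop: the force rises and the position holds at about the expected home value. I'll retreat and check.

Emit:
step_arm(targets=[[[-0.6,0,0,0,0,0,0],[-1.6,0,0,0,0,0,0],[-1.8,0,-2,0,0,0,0],[-2.5,0,-4.5,0,0,0,0],[-3.5,0,-6,0,0,0,0]]])

```text
clock: 13.48
position: [577.1, 222.5, 204.2]
eef_rot: [-179.8, 0.0, -88.1]
force: [0.7, 0.4, 0.0]
gripper_width: 0.0
gripper_force: 0.0
```

```bash
python3 - <<'E'
from h import *
st()
c=snap('top','top6'); crop(c,240,140,380,240,5.7,'top6c')
E
```

```text
13.475 [577.1 222.5 204.2] [-179.8    0.   -88.1] [0.7 0.4 0. ] [ 39.  16.  -9.   0. -64. -37.] 0.03193252018890539
```

View pics/top6c.png

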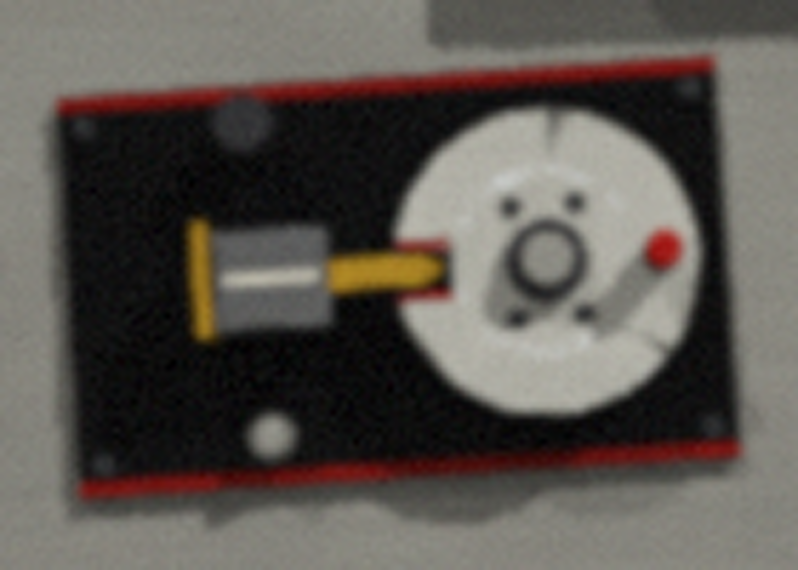

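The end plate at (202,280) sits against the guide and the nose at (443,268) is in the slot. The socket and nut have not moved, and the arm is clear. I'll let the arm settle and hand in.

Emit:
step_arm(targets=[[[0,0,0,0,0,0,0],[0,0,0,0,0,0,0],[0,0,0,0,0,0,0]]])

```text
clock: 13.9
position: [576.0, 220.6, 199.6]
eef_rot: [179.9, -0.1, -88.1]
force: [-0.7, 0.6, 0.2]
gripper_width: -0.2
gripper_force: 0.0
```

```bash
python3 -c "
from h import *
print(ctrl.sign_off())"
```

```text
the job is handed in; nothing more can be done
None
```

The job is handed in at about 14 s: the slot faces the bar, the bar is fully home against its guide, the socket and nut on the base plate have not moved, and the arm is clear of everything; sign-off gave no verdict.

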